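# Set the cheese slicer's thickness dial

### The arm

A 7-joint arm with a two-finger parallel gripper is mounted at the origin on the work surface. World frame = base frame: x ahead of the robot, y to its left, z up, the work surface at z = 0. Lengths are in m, angles in rad, forces in N, time in s.
With the tool pointing down it reaches from about 0.4 to 0.85 m from the base axis. Payload 4.5 kg.
Tool frame: the origin (TCP) lies at the very end of the fingers, on their centre line; the grasp point (between the pads) lies 19 mm behind it; z points along the fingers, y is the line along which they close (so a half turn about z gives the same grasp; the last joint's range is limited). The gripper opens to 88 mm and grips with 3 to 60 N. Pads are 18 mm wide; open, the fingers measure 123 mm over their backs; the gripper's body (75 mm by 187 mm) begins 45 mm behind the grasp point.
Start: joints at [-1.254, 0.689, -0.195, 1.565, 0.157, 0.902, -0.215], TCP at [0.174, 0.6, 0.239] pointing down, gripper open.
Joint ranges: [-3.01, 3.01], [-0.46, 2.08], [-1.47, 1.51], [0.13, 2.56], [-1, 4.14], [0.04, 2.09], [-2.66, 2.66]. Speed limits (rad/s): [2.57, 2.57, 3.14, 3.14, 3.14, 3.14, 3.14].

### API

Orientations are given as a unit quaternion [x, y, z, w].
In Python, from plant import r gives the robot as it stands. The module is installed in compiled form; this text tells all that it offers.
- The arm moves only by the tool step_arm, never from a script. Its argument "increments" is a list of rows, each a list of 2 entries, a list of its own where there are three numbers: the shift along the world's x, y, z in cm, then the turn, a rotation vector about the world's x, y, z in degrees. A call has exactly 10 rows; each row shifts and turns the commanded pose from where the row before left it; what a row does not reach is not made up. A row lasts 1/10 s, in which the tool goes at most 50 mm and 8.59 degrees, less where a joint would pass 70% of its speed; a pose out of reach is approached as far as the arm can. A call is refused whole if a number of a shift passes 5 or a number of a turn 8.59, either way. A call with a gripper value outside its range is refused whole. "fingers" is the opening, from 0 (shut) to 1 (fully open), set as the call begins (left out, the last holds). The fingers move at their own pace and stop on an object; "grip_force" is the grip in N (left out, the last holds). Time passes only in rows, so rows that do not move let the fingers close, or fill a call up. It gives the time, the measured TCP pose, the force, the opening and the grip force at its end, in the units of the state.
- r.get_state(): the state, without advancing time (a new reading comes with each control period).
- r.snapshot(name): name is "side" or "top"; returns (picture, depth): 384x512x3 uint8, red, green, blue; 384x512 float32, m along the optical axis (not along the pixel's ray), 0 where there is no reading.
- r.calibration(name): a dict with "fov_y" (degrees; the focal length in pixels is half the picture's height over the tangent of half this angle, whatever the lens; pixels are square), "cx", "cy" (the principal point, pixels), "k1" (the pictures are not rectified: a ray, as slopes to the right and down, at radius r is drawn at 1 + k1 r^2 times it, then the intrinsics apply), "R" (3x3) and "t" (3): a world point X has camera coordinates R X + t. Camera axes: x right, y down, z forward; pixel columns grow to the right and rows downward; lengths in m; the calibration is good to about 2 mm. A picture is of the moment at which its call begins. calibration takes no time and is no camera call.
- r.finish_job(): hands the job in; it is judged then, once.
The state is a dict: "clock": time; "q": joint angles; "qd": joint speeds; "joint_torque": joint torques, N m; "tool_pos": TCP position; "eef_rot": TCP orientation; "contact_force": force on the tool from outside, world axes, zero at the start; "moment": the same for the moment, N m; "opening": opening from 0.0 (shut) to 1.0 (fully open); "finger_force": force on a finger pad.
Only numpy, scipy, OpenCV 4.12 (cv2) and the standard library are available. Lean on these libraries where they do the work, as an engineer would, in place of code of your own. Each camera call takes 0.05 s, during which the arm holds its last target. There are 200 camera calls.

### The job

Zero the cheese slicer and set it for thick slices: turn the red dial on its deck clockwise until it stops, then turn it back anticlockwise by three clicks (one click per black mark on its scale) and let go. Leave the black timer dial of the tray sealer as it is, and do not push aside or knock over the amber honey jar.

Things in the scene. Friction and masses are not known exactly. Their poses are not given: they have to be found in the camera images.
- gauge_dial (a joint): Angle (rad) of the slicer's red dial about its vertical axis. 0: clockwise stop (seen from above), pointer at the broad green mark; grows anticlockwise to a far stop at 2.2. One click is 25 degrees (0.436), marked black on the white ring: three clicks = 1.309. Starts at 0.45 to 1.0. Friction (0.08 N m) holds it where left; clicks are only marked: no detents, nothing to feel.
- dial_grip (a point): Grip point on the red dial's axis, 99 mm above the counter; turns with it, x along its grip bar, white pointer at +x, z up. Bar 60 x 14 mm, 36 high: 13 mm above this point, 23 below, on a 68 mm round skirt. Dial sits near one end of the fixed aluminium slicer (240 x 320 mm, deck 57 mm high); cheese piece (103 high) over 100 mm off, upright blade (240 high) and motor 115 mm and more.
- timer_tip (a point): Outer end of the white line on top of the tray sealer's black timer dial, 22 mm from that dial's axis, 119 mm above the counter. Black bar 46 x 14 mm on a 48 mm disc; it turns, but is not to be turned. The sealer is a fixed steel box, 230 x 280 x 75 mm, with a dark raised plate, left or right of the slicer.
- honey_jar: Loose amber glass jar with a brass lid, 64 mm diameter, 85 mm high, 0.2 to 0.4 kg, standing on the counter beyond the slicer, seen from the robot. Origin at the centre of its underside, z up.
Not all that is in view belongs to the job. There is more than one size of the honey_jar; the job needs the largest.

How it is judged:
On the way:
1. the red dial is turned clockwise to its stop (within 10 degrees) (value of joint gauge_dial below 0.175 rad), for 0.2 s.
At the end, for the whole second after the job is handed in: After having been at its clockwise stop, the red dial rests three clicks (75 degrees) anticlockwise from the stop, within 10 degrees, and is let go; the sealer's timer pointer is within 8 mm of where it was, and the honey jar stands upright within 30 mm of where it was (value of joint gauge_dial between 1.129 and 1.489 rad and velocity of joint gauge_dial between -0.05 and 0.05 rad/s and distance of timer_tip from where it was at the start of the episode below 0.008 m and distance of honey_jar from where it was at the start of the episode below 0.03 m and angle between honey_jar's own z axis and vertical below 0.2 rad); the robot touches nothing.
It fails at once if the tray sealer's timer dial is turned (pointer moved by more than 8 mm) (distance of timer_tip from where it was at the start of the episode above 0.008 m).
It fails at once if the honey jar is knocked over or pushed more than 30 mm (angle between honey_jar's own z axis and vertical above 0.5 rad or distance of honey_jar from where it was at the start of the episode above 0.03 m).
It also fails if it takes over 35 s, if anything falls off the work surface, if the arm or the gripper's body presses on something with over 40 N, if the wrist force passes 120 N, or if a joint passes its speed limit or range.

## Working session

There is one attempt and no reset: what is moved stays moved. The work goes in short steps, Python scripts to look and compute and a tool call to move; the robot and the scene stay as the last step left them, time stands still between calls to the robot, and variables do not carry over. Pictures are saved under pics/ and viewed, at most 10 in all, crops included, and the job is handed in when it is done.

Besides the shell and the picture viewer there is one more tool, called after "Request:" in YAML: its name, and indented under it one key for each argument. step_arm: Moves the arm, as the interface text tells. Its arguments: {"type":"object","properties":{"increments":{"type":"array","items":{"type":"array"}},"fingers":{"type":"number"},"grip_force":{"type":"number"}},"required":["increments"]}

```bash
mkdir -p pics; cat > h.py <<'E'
import numpy as np, cv2
from plant import r
def cal(n):
    c=r.calibration(n); f=192/np.tan(np.radians(c["fov_y"])/2); return c,f
def ray(n,u,v):
    c,f=cal(n); x=np.array([(u-c["cx"])/f,(v-c["cy"])/f]); s=x.copy()
    for _ in range(20): s=x/(1+c["k1"]*(s@s))
    R=np.array(c["R"]); t=np.array(c["t"])
    return -R.T@t, R.T@np.array([s[0],s[1],1])
def onz(n,u,v,z):
    o,d=ray(n,u,v); return o+d*(z-o[2])/d[2]
def shot(n,name):
    p,d=r.snapshot(n); cv2.imwrite(f"pics/{name}.png",p[:,:,::-1]); np.save(f"pics/{name}.npy",d); return p,d
E
python3 - <<'E'
from h import *
for n in("top","side"): shot(n,n+"0"); c,f=cal(n); print(n,f,c["k1"],-np.array(c["R"]).T@np.array(c["t"]))
s=r.get_state(); print(s["clock"],s["tool_pos"],s["eef_rot"],s["opening"])
E
```

```text
top 470.90573780167534 -0.190712114232063 [ 0.50936248 -0.02535324  1.21709609]
side 361.99782422830737 -0.00033443831532791433 [0.37679576 0.60609629 0.69585825]
0.1 [0.17425888 0.59966086 0.238004  ] [ 1.40874648e-01  9.90027126e-01 -7.85797479e-04 -8.01971135e-05] 0.9946004494970142
```

View pics/top0.png

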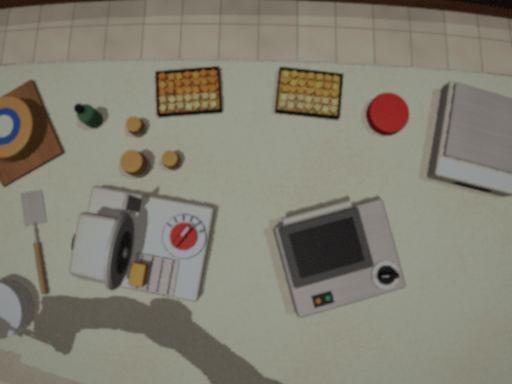

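View pics/side0.png

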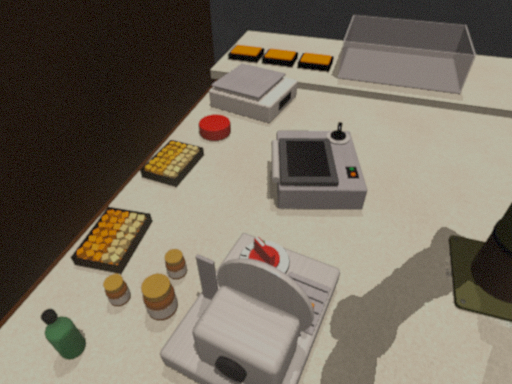

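The top view shows the red dial at about (184,236) on the slicer, the large honey jar at (133,162) and the black timer at (386,275). The side view has the dial partly behind the blade.

```bash
python3 - <<'E'
from h import *
p=cv2.imread("pics/top0.png"); c=p[205:270,150:220]; cv2.imwrite("pics/crop0.png",cv2.resize(c,None,fx=8,fy=8,interpolation=cv2.INTER_CUBIC))
b,g,rr=[p[:,:,i].astype(int) for i in range(3)]
m=((rr>90)&(g<70)&(b<70)).astype(np.uint8); m[:205]=0;m[270:]=0;m[:,:150]=0;m[:,220:]=0
v,u=np.nonzero(m); print("red",len(u),u.mean(),v.mean(),u.min(),u.max(),v.min(),v.max()); print(onz("top",u.mean(),v.mean(),.09))
(cu,cv_),rad=cv2.minEnclosingCircle(np.c_[u,v].astype(np.float32)); print(cu,cv_,rad,onz("top",cu,cv_,.085))
for q in((133,162,.085),(133,275,.103),(118,248,.24),(386,275,.119)): print(q,onz("top",*q))
d=np.load("pics/top0.npy"); print(d[236,184],d[225,184],d[162,133])
E
```

```text
red 449 183.0890868596882 236.65701559020044 171 196 224 248
[0.50793082 0.1474852  0.09      ]
183.229736328125 235.770263671875 13.12930679321289 [0.51006898 0.14797488 0.085     ]
(133, 162, 0.085) [0.68754961 0.27957636 0.085     ]
(133, 275, 0.103) [0.41289622 0.26395543 0.103     ]
(118, 248, 0.24) [0.48017191 0.26253221 0.24      ]
(386, 275, 0.119) [ 0.4274265  -0.33585554  0.119     ]
1.1039363 1.1419343 1.1435987
```

View pics/crop0.png

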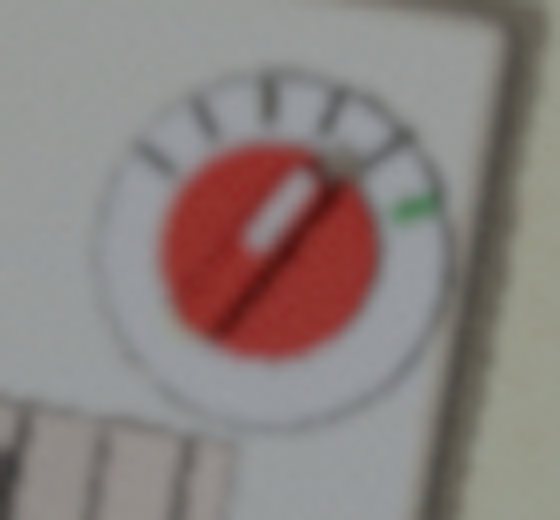

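The crop shows the pointer at about 51° and the green mark at about 17° (image angles, anticlockwise), so the dial is about 0.6 rad from its stop. I'll work out the world yaw while setting off, going high over the blade.

Request:
step_arm:
  increments:
    - [[1.7, -2.2, 2], [0, 0, -1.1]]
    - [[1.7, -2.2, 2], [0, 0, -1.1]]
    - [[1.7, -2.2, 2], [0, 0, -1.1]]
    - [[1.7, -2.2, 2], [0, 0, -1.1]]
    - [[1.7, -2.2, 1], [0, 0, -1.1]]
    - [[1.7, -2.2, 0], [0, 0, -1.1]]
    - [[1.7, -2.2, 0], [0, 0, -1.1]]
    - [[1.7, -2.2, 0], [0, 0, -1.1]]
    - [[1.7, -2.2, 0], [0, 0, -1.1]]
    - [[1.7, -2.2, 0], [0, 0, -1.1]]
  fingers: 1

```text
clock: 1.1
tool_pos: [0.3448, 0.379, 0.3285]
eef_rot: [0.236, 0.972, -0.0, -0.0]
contact_force: [0.3, 0.2, -0.2]
opening: 1.003
finger_force: 0.0
```

```bash
python3 - <<'E'
from h import *
f=lambda a,b,z:onz("top",150+a/8-.44,205+b/8-.44,z)
yaw=lambda p,q:np.degrees(np.arctan2(q[1]-p[1],q[0]-p[0]))
C=f(270,252,.078); G=f(416,207,.06); Rg=f(274,250,.06)
print("centre",C,"ringc",Rg,"green",yaw(Rg,G))
print("ptr",yaw(f(260,242,.112),f(308,178,.112)),"edge",yaw(f(222,330,.08),f(330,200,.1)))
for a,b in((385,148),(335,112),(270,100),(207,117),(153,157)): print(yaw(Rg,f(a,b,.06)))
print("ptr mid line", f(284,210,.112),f(260,242,.112))
s=r.get_state();print(s["tool_pos"],s["eef_rot"],s["q"])
E
```

```text
centre [0.50937671 0.14882887 0.078     ] ringc [0.51002597 0.15035752 0.06      ] green -71.74557567898363
ptr -35.438675927557995 edge -40.85791253507256
-46.029907229603076
-22.28936231022346
3.3517146543990557
28.734022178312614
54.409923685456
ptr mid line [0.52183147 0.13985476 0.112     ] [0.51223421 0.1466874  0.112     ]
[0.3448103  0.37898109 0.32846324] [ 2.35533675e-01  9.71866123e-01 -3.23244933e-04 -1.46933163e-04] [-0.81437882  0.43017477 -0.1637259   1.77553861  0.08401606  0.94335082
  0.08239372]
```

Request:
step_arm:
  increments:
    - [[1.9, -2.7, 0], [0, 0, -1.2]]
    - [[1.9, -2.7, 0], [0, 0, -1.2]]
    - [[1.9, -2.7, 0], [0, 0, -1.2]]
    - [[1.9, -2.7, 0], [0, 0, -1.2]]
    - [[1.9, -2.7, 0], [0, 0, -1.2]]
    - [[1.9, -2.7, 0], [0, 0, -1.2]]
    - [[1.9, -2.7, 0], [0, 0, -1.2]]
    - [[1.9, -2.7, 0], [0, 0, -1.2]]
    - [[1.3, -1.4, 0], [0, 0, 0]]
    - [[0, 0, 0], [0, 0, 0]]

```text
clock: 2.1
tool_pos: [0.5108, 0.147, 0.3283]
eef_rot: [0.318, 0.948, -0.001, 0.0]
contact_force: [-0.2, 0.7, 0.2]
opening: 0.998
finger_force: 0.0
```

Request:
step_arm:
  increments:
    - [[0, 0, -3], [0, 0, 0]]
    - [[0, 0, -3], [0, 0, 0]]
    - [[0, 0, -3], [0, 0, 0]]
    - [[0, 0, -3], [0, 0, 0]]
    - [[0, 0, -2.4], [0, 0, 0]]
    - [[0, 0, -2], [0, 0, 0]]
    - [[0, 0, -1], [0, 0, 0]]
    - [[0, 0, 0], [0, 0, 0]]
    - [[0, 0, 0], [0, 0, 0]]
    - [[0, 0, 0], [0, 0, 0]]

```text
clock: 3.1
tool_pos: [0.51, 0.1507, 0.1558]
eef_rot: [0.316, 0.949, 0.001, 0.001]
contact_force: [0.8, 0.2, -0.9]
opening: 1.0
finger_force: 0.0
```

```bash
python3 - <<'E'
from h import *
s=r.get_state();print(s["tool_pos"],s["eef_rot"],s["q"],s["contact_force"])
a,_=shot("top","t1"); b,_=shot("side","s1")
x=cv2.resize(a[190:280,110:240],None,fx=3.08,fy=3.08,interpolation=2); y=cv2.resize(b[200:330,200:340],None,fx=2.8,fy=2.8)
h=min(x.shape[0],y.shape[0]);cv2.imwrite("pics/c1.png",np.hstack([cv2.resize(x,(400,277)),cv2.resize(y,(298,277))])[:,:,::-1])
E
```

```text
[0.50996821 0.15070824 0.15575484] [3.15564907e-01 9.48903427e-01 7.29261064e-04 7.37384609e-04] [-0.33302886  0.6892361  -0.0670763   1.93219685  0.08546605  0.52077072
  0.46977404] [ 0.84016015  0.22758941 -0.86594286]
```

View pics/c1.png

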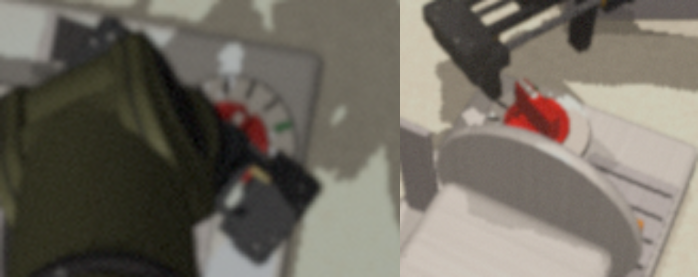

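The fingers straddle the red dial (dial in the top crop about (240,120), in the side crop about (540,115)) and line up with the bar. I'll go down, then close.

Request:
step_arm:
  increments:
    - [[0, 0, -1.5], [0, 0, 0]]
    - [[0, 0, -1.5], [0, 0, 0]]
    - [[0, 0, -1.5], [0, 0, 0]]
    - [[0, 0, -1.2], [0, 0, 0]]
    - [[0, 0, -0.8], [0, 0, 0]]
    - [[0, 0, -0.5], [0, 0, 0]]
    - [[0, 0, 0], [0, 0, 0]]
    - [[0, 0, 0], [0, 0, 0]]
    - [[0, 0, 0], [0, 0, 0]]
    - [[0, 0, 0], [0, 0, 0]]

```text
clock: 4.2
tool_pos: [0.5097, 0.1503, 0.0852]
eef_rot: [0.316, 0.949, 0.0, 0.0]
contact_force: [0.4, 0.4, 0.3]
opening: 1.005
finger_force: 0.0
```

Request:
step_arm:
  increments:
    - [[0, 0, 0], [0, 0, 0]]
    - [[0, 0, 0], [0, 0, 0]]
    - [[0, 0, 0], [0, 0, 0]]
    - [[0, 0, 0], [0, 0, 0]]
    - [[0, 0, 0], [0, 0, 0]]
    - [[0, 0, 0], [0, 0, 0]]
    - [[0, 0, 0], [0, 0, 0]]
    - [[0, 0, 0], [0, 0, 0]]
    - [[0, 0, 0], [0, 0, 0]]
    - [[0, 0, 0], [0, 0, 0]]
  fingers: 0
  grip_force: 25

```text
clock: 5.2
tool_pos: [0.5092, 0.1499, 0.0848]
eef_rot: [0.316, 0.949, -0.0, -0.0]
contact_force: [-0.5, -1.3, -0.3]
opening: 0.16
finger_force: 25.0
```

```bash
python3 - <<'E'
from h import *
s=r.get_state();print(s["tool_pos"],s["eef_rot"],s["q"],s["contact_force"],s["moment"],s["opening"])
E
```

```text
[0.50918652 0.14994479 0.08475319] [ 3.15800456e-01  9.48825592e-01 -2.23689519e-04 -1.34967423e-04] [-0.34404278  0.81203072 -0.0488187   1.97243091  0.10120274  0.35990867
  0.4557744 ] [-0.45609396 -1.26412136 -0.25001796] [-0.16031931  0.20097686 -0.06552551] 0.1597867276387388
```

Gripped: 14 mm opening. Now turn clockwise to the stop.

Request:
step_arm:
  increments:
    - [[0, 0, 0], [0, 0, -4.5]]
    - [[0, 0, 0], [0, 0, -4.5]]
    - [[0, 0, 0], [0, 0, -4.5]]
    - [[0, 0, 0], [0, 0, -4.5]]
    - [[0, 0, 0], [0, 0, -4.5]]
    - [[0, 0, 0], [0, 0, -4.5]]
    - [[0, 0, 0], [0, 0, -4.5]]
    - [[0, 0, 0], [0, 0, -1.5]]
    - [[0, 0, 0], [0, 0, 0]]
    - [[0, 0, 0], [0, 0, 0]]

```text
clock: 6.2
tool_pos: [0.5091, 0.1499, 0.0847]
eef_rot: [0.572, 0.82, -0.0, -0.0]
contact_force: [-1.4, -2.0, 3.0]
opening: 0.157
finger_force: 25.0
```

```bash
cat > st.py <<'E'
from h import *
s=r.get_state();q=s["eef_rot"];print(s["clock"],s["tool_pos"],"yaw",2*np.degrees(np.arctan2(q[1],q[0]))-180,s["contact_force"],s["moment"],s["opening"])
E
python3 st.py
```

```text
6.2 [0.50910929 0.14987684 0.08473817] yaw -69.75468039426653 [-1.35684011 -2.04440546  2.9845493 ] [-0.3496935   0.19586988 -0.0485093 ] 0.1568671733759694
```

Request:
step_arm:
  increments:
    - [[0, 0, 0], [0, 0, -1]]
    - [[0, 0, 0], [0, 0, -1]]
    - [[0, 0, 0], [0, 0, -1]]
    - [[0, 0, 0], [0, 0, -1]]
    - [[0, 0, 0], [0, 0, -1]]
    - [[0, 0, 0], [0, 0, 0]]
    - [[0, 0, 0], [0, 0, 0]]
    - [[0, 0, 0], [0, 0, 0]]
    - [[0, 0, 0], [0, 0, 0]]
    - [[0, 0, 0], [0, 0, 0]]

```text
clock: 7.2
tool_pos: [0.5091, 0.15, 0.0847]
eef_rot: [0.607, 0.794, -0.0, -0.0]
contact_force: [-3.9, -3.3, 3.6]
opening: 0.159
finger_force: 25.0
```

```bash
python3 st.py
```

```text
7.2 [0.50909724 0.14997622 0.08472137] yaw -74.80151032223095 [-3.94314742 -3.33402461  3.57395962] [-0.83522721  0.60740722  0.58483621] 0.15920198326792373
```

At the stop: the z moment rose to 0.58 N m, well above friction, at yaw about −73°. Back anticlockwise to yaw +3.6°.

Request:
step_arm:
  increments:
    - [[0, 0, 0], [0, 0, 5]]
    - [[0, 0, 0], [0, 0, 5]]
    - [[0, 0, 0], [0, 0, 5]]
    - [[0, 0, 0], [0, 0, 5]]
    - [[0, 0, 0], [0, 0, 5]]
    - [[0, 0, 0], [0, 0, 5]]
    - [[0, 0, 0], [0, 0, 5]]
    - [[0, 0, 0], [0, 0, 5]]
    - [[0, 0, 0], [0, 0, 5]]
    - [[0, 0, 0], [0, 0, 5]]

```text
clock: 8.2
tool_pos: [0.5092, 0.1501, 0.0847]
eef_rot: [0.215, 0.977, -0.0, -0.0]
contact_force: [-3.1, -2.0, 3.0]
opening: 0.157
finger_force: 25.0
```

Request:
step_arm:
  increments:
    - [[0, 0, 0], [0, 0, 5]]
    - [[0, 0, 0], [0, 0, 5]]
    - [[0, 0, 0], [0, 0, 5]]
    - [[0, 0, 0], [0, 0, 5]]
    - [[0, 0, 0], [0, 0, 5]]
    - [[0, 0, 0], [0, 0, 3]]
    - [[0, 0, 0], [0, 0, 0]]
    - [[0, 0, 0], [0, 0, 0]]
    - [[0, 0, 0], [0, 0, 0]]
    - [[0, 0, 0], [0, 0, 0]]

```text
clock: 9.2
tool_pos: [0.5092, 0.1501, 0.0847]
eef_rot: [-0.027, 1.0, -0.0, -0.0]
contact_force: [-3.4, -2.2, 3.1]
opening: 0.157
finger_force: 25.0
```

```bash
python3 st.py
```

```text
9.2 [0.50916897 0.15013984 0.08473897] yaw 3.145400541550856 [-3.41000552 -2.23503138  3.08202675] [-0.49723715  0.65011827  0.01737697] 0.15718638724942416
```

Request:
step_arm:
  increments:
    - [[0, 0, 0], [0, 0, 0]]
    - [[0, 0, 0], [0, 0, 0]]
    - [[0, 0, 0], [0, 0, 0]]
    - [[0, 0, 0], [0, 0, 0]]
    - [[0, 0, 0], [0, 0, 0]]
    - [[0, 0, 0], [0, 0, 0]]
    - [[0, 0, 0], [0, 0, 0]]
    - [[0, 0, 0], [0, 0, 0]]
    - [[0, 0, 0], [0, 0, 0]]
    - [[0, 0, 0], [0, 0, 0]]
  fingers: 0.7

```text
clock: 10.2
tool_pos: [0.5094, 0.1502, 0.0847]
eef_rot: [-0.028, 1.0, 0.0, 0.0]
contact_force: [0.7, 0.3, 0.7]
opening: 0.698
finger_force: 0.0
```

Request:
step_arm:
  increments:
    - [[0, 0, 1], [0, 0, 0]]
    - [[0, 0, 1.5], [0, 0, 0]]
    - [[0, 0, 2], [0, 0, 0]]
    - [[0, 0, 3], [0, 0, 0]]
    - [[0, 0, 3], [0, 0, 0]]
    - [[0, 0, 3], [0, 0, 0]]
    - [[0, 0, 3], [0, 0, 0]]
    - [[0, 0, 3], [0, 0, 0]]
    - [[0, -1, 3], [0, 0, 0]]
    - [[0, -2, 2], [0, 0, 0]]

```text
clock: 11.2
tool_pos: [0.5095, 0.1219, 0.3328]
eef_rot: [-0.03, 1.0, 0.001, 0.002]
contact_force: [1.0, -0.7, 0.6]
opening: 0.7
finger_force: 0.0
```

Request:
step_arm:
  increments:
    - [[0, -3, 0], [0, 0, 0]]
    - [[0, -3, 0], [0, 0, 0]]
    - [[0, -3, 0], [0, 0, 0]]
    - [[0, -3, 0], [0, 0, 0]]
    - [[0, -3, 0], [0, 0, 0]]
    - [[0, -3, 0], [0, 0, 0]]
    - [[0, -3, 0], [0, 0, 0]]
    - [[0, -2, 0], [0, 0, 0]]
    - [[0, 0, 0], [0, 0, 0]]
    - [[0, 0, 0], [0, 0, 0]]

```text
clock: 12.2
tool_pos: [0.5092, -0.1091, 0.3302]
eef_rot: [-0.028, 1.0, 0.0, 0.0]
contact_force: [-0.2, 1.0, -1.3]
opening: 0.699
finger_force: 0.0
```

```bash
python3 st.py; python3 - <<'E'
from h import *
a,_=shot("top","t2"); x=a[:,:,::-1]; cv2.imwrite("pics/c2.png",np.hstack([cv2.resize(x[205:270,150:220],(420,390),interpolation=2),cv2.resize(x[130:325,80:270],(380,390))]))
E
```

```text
12.2 [ 0.50916454 -0.10907332  0.3301686 ] yaw 3.191737874105371 [-0.24023655  0.98822453 -1.27419153] [0.01740592 0.01346842 0.04037047] 0.6990588496933916
```

View pics/c2.png

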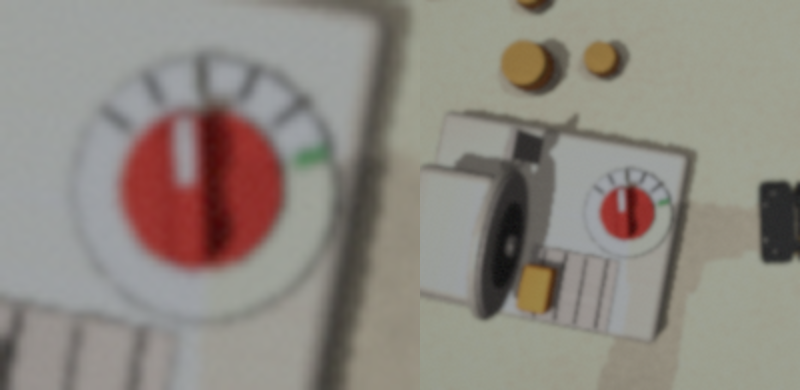

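The crop shows the white pointer (185,120)–(190,185) parallel to the third black mark at (203,75). It appears shifted left because it sits higher than the scale. The honey jar is still in place and the arm is clear.

```bash
python3 -c "
from plant import r
print(r.finish_job())"
```

```text
the job is handed in; nothing more can be done
None
```

I turned the red dial clockwise to its stop, then back three clicks to the third black mark, let go and handed the job in at about 12 s; the timer dial and honey jar were not touched, and no verdict came back.

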